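# Release the ratchet and lower the hold-down arm onto a jar

### The job

The hold-down arm over the white jar is propped up by its ratchet. Press the red thumb tail of the pawl all the way down so that the pawl comes free of the teeth and stays free, then push the arm by its black end paddle down past the teeth until its rubber pad sits on the jar's cap, and let go. Only press with the fingertips: do not raise the arm, do not lift or shift the jar or the things standing around, and leave the pawl released.

Things in the scene. Friction and masses are not known exactly. Their poses are not given: they have to be found in the camera images.
- stand: the fixed hold-down stand (grey base plate 205x74x10 mm, blue cheeks up to 162 mm high). Origin on the bench under the arm's hinge; its z is up, its -x points along the arm to the paddle, its +x to the pawl's tail. The jar stands in a 10 mm high rubber ring at x = -90 mm. It does not move.
- hub (a point): centre of the arm's hinge, 100 mm above the bench. The hinge axis is the stand's y.
- holddown (a joint): angle of the toothed aluminium arm, rad: 0 = level, with the rubber pad just on the jar's cap; positive = raised (starts at 0.61 to 0.71). The hinge is stiff (0.45 N m of friction): the arm stays where it is left, and takes about 2 to 4 N at the paddle to push down. While the pawl is engaged its teeth block any lowering beyond 0.60.
- paddle (a point): middle of the top face of the black paddle at the arm's end, the place to push; the face is 40 mm along the arm by 36 mm wide. It lies 165 mm from the hinge along the arm and 8 mm above the arm's centre line, so it travels an arc of that radius about hub and ends 108 mm above the bench when the arm is level.
- pad (a point): centre of the underside of the rubber pad (40 mm wide), 90 mm along the arm and 21 mm below its centre line.
- pawl (a joint): angle of the red pawl, rad: 0 = engaged in the teeth, 0.30 = its stop, fully released. It clears the teeth from about 0.17. It pivots stiffly (friction 0.15 N m, about 2.5 N at the tail) on a pin parallel to the arm's hinge, 55 mm towards the stand's +x and 53 mm above the hinge, and stays where it is left.
- pawl_tail (a point): middle of the top face of the pawl's red thumb tail, the place to press; the face is 30 mm (stand x) by 32 mm. It lies 60 mm beyond the pawl's pin, 173 mm above the bench when engaged, level then, and goes down 18 mm to the stop, tilting by 0.30 rad.
- jar_salt: white screw-cap jar, 56 mm wide, 69 mm high, 0.25 kg, loose, upright in the stand's ring under the pad; origin at the centre of its underside. To be left standing there.
- petri: clear round petri dish, 61 mm wide, 14 mm high, loose bystander, origin at the centre of its underside; to be left alone
- vial_a: small vial with green cap, 22 mm wide, 45 mm high, loose bystander, origin at the centre of its underside; to be left alone
- crucible: white lidded crucible, 43 mm wide, 46 mm high, loose bystander, origin at the centre of its underside; to be left alone
- timer: white bench timer with coloured keys, 58x66x18 mm, loose bystander, origin at the centre of its underside; to be left alone
- stopper_1: red-brown rubber stopper, 23 mm wide, 22 mm high, loose bystander, origin at the centre of its underside; to be left alone
Things that resemble listed ones, but are neither listed nor needed, are in the scene too. What is shaped like the jar_salt but turquoise is not meant.

How it is judged:
By the outcome, as a careful person would: the job done as asked, in the order asked, and still so for the second after the job is handed in, with the robot touching nothing.
It also fails if it takes over 43 s, if anything falls off the work surface, if the arm or the gripper's body presses on something with over 40 N, if the wrist force passes 120 N, or if a joint passes its speed limit or range.

### The arm

A 6-joint arm with a two-finger parallel gripper is mounted at the origin on a cart in front of the work surface, level with it; the furniture and walls round the work are solid. World frame = base frame: x ahead of the robot, y to its left, z up, the work surface at z = 0. Lengths are in m, angles in rad, forces in N, time in s.
With the tool pointing down it reaches from about 0.275 to 0.75 m from the base axis. Payload 10.2 kg.
Tool frame: the origin (TCP) lies at the very end of the fingers, on their centre line; the grasp point (between the pads) lies 19 mm behind it (ctrl.tcp_to_grasp is the z of the grasp point in the tool frame, in m); z points along the fingers, y is the line along which they close (so a half turn about z gives the same grasp; the last joint's range is limited). The gripper opens to 85 mm and grips with 20 to 120 N. Pads are 22 mm wide; open, the fingers measure 114 mm over their backs; the gripper's body (76 mm by 85 mm) begins 54 mm behind the grasp point. The pads swing forward as they close: fully open they stand 13 mm farther back than shut.
Start: joints at [0.886, 0.313, 1.498, -0, 1.331, -0.223], TCP at [0.234, 0.47, 0.231] pointing down, gripper open.
Joint ranges: [-2.94, 2.94], [-0.97, 2.17], [0.19, 2.56], [-1.23, 4.37], [0.02, 3.11], [-2.88, 2.88]. Speed limits (rad/s): [2.39, 2.39, 3.01, 3.14, 3.14, 3.14].

### API

Orientations are given as a unit quaternion [w, x, y, z].
In Python, from plant import ctrl, vision, job gives the robot as it stands. The module is installed in compiled form; this text tells all that it offers.
- The arm moves only by the tool step_arm, never from a script. Its argument "rows" is a list of rows, each an object of numbers: "gripper": the gripper command: -1 is shut, 1 is fully open, values between are in proportion; "x", "y", "z": the shift along the tool's x, y, z scaled (see below); "roll": the turn about the tool's z scaled (see below). In form: [{"gripper": .., "x": .., "y": .., "z": .., "roll": ..}, ...]. A call has 1 to 12 rows; each row shifts and turns the commanded pose from where the row before left it, along the tool's axes as they then stand; what a row does not reach is not made up. The controller multiplies each number of a shift by 0.02 m and each number of a turn by 0.08 rad. A row lasts 1/10 s, in which the tool goes at most 50 mm and 8.59 degrees, less where a joint would pass 70% of its speed; a pose out of reach is approached as far as the arm can. A call with a number of a shift or a turn outside -1 to 1 is refused whole. A call with a gripper value outside its range is refused whole. The fingers move at their own pace and stop on an object; "grip_force" is the grip in N (left out, the last holds). Time passes only in rows, so rows that do not move let the fingers close. It gives the time, the measured TCP pose, the force, the opening and the grip force at its end, in the units of the state.
- ctrl.sense(): the state, without advancing time (a new reading comes with each control period).
- vision.snapshot(name): name is "scene" or "top" or "wrist"; returns (picture, depth): 420x560x3 uint8, blue, green, red; 420x560 float32, m along the optical axis (not along the pixel's ray), 0 where there is no reading.
- vision.get_calibration(name): a dict with "fx", "fy", "cx", "cy" (pixels), "rvec" (rotation vector, rad) and "tvec" (3), from world to camera coordinates, as OpenCV has them; the wrist camera has in their place "tool_from_camera" (4x4, takes a point from camera to tool coordinates, whose origin is the TCP and whose axes are the flange's). Camera axes: x right, y down, z forward; pixel columns grow to the right and rows downward; lengths in m; the calibration is good to about 2 mm. The wrist camera is an equidistant fisheye: a pixel r from the principal point sees the ray r / f radians off the axis. A picture is of the moment at which its call begins: read the wrist's pose just before it. get_calibration takes no time and is no camera call.
- job.job_done(): hands the job in; it is judged then, once.
The state is a dict: "clock": time; "joints": joint angles; "qvel": joint speeds; "tau": joint torques, N m; "position": TCP position; "tool_rot": TCP orientation; "contact_force": force on the tool from outside, world axes, zero at the start; "torque": the same for the moment, N m; "opening": finger opening in m; "grip_force": force on a finger pad.
Only numpy, scipy, OpenCV 4.12 (cv2) and the standard library are available. Lean on these libraries where they do the work, as an engineer would, in place of code of your own. Each camera call takes 0.05 s, during which the arm holds its last target. There are 200 camera calls.

## Working session

There is one attempt and no reset: what is moved stays moved. The work goes in short steps, Python scripts to look and compute and a tool call to move; the robot and the scene stay as the last step left them, time stands still between calls to the robot, and variables do not carry over. Pictures are saved under pics/ and viewed, at most 10 in all, crops included, and the job is handed in when it is done.

Besides the shell and the picture viewer there is one more tool, called after ">>>" as name(argument=value, ...) on one line, values as JSON. step_arm: Moves the arm, as the interface text tells. Its arguments: {"type":"object","properties":{"rows":{"type":"array","items":{"type":"object","properties":{"gripper":{"type":"number"},"x":{"type":"number"},"y":{"type":"number"},"z":{"type":"number"},"roll":{"type":"number"}}}},"grip_force":{"type":"number"}},"required":["rows"]}

```bash
mkdir -p pics; cat > h.py <<'E'
import numpy as np, cv2
from plant import ctrl, vision, job
def snap(n):
    p,d=vision.snapshot(n); return p,d
def pts(n,d):
    c=vision.get_calibration(n); R,_=cv2.Rodrigues(np.array(c['rvec'],float)); t=np.array(c['tvec'],float).ravel()
    v,u=np.mgrid[:d.shape[0],:d.shape[1]]
    P=np.stack([(u-c['cx'])/c['fx']*d,(v-c['cy'])/c['fy']*d,d],-1)
    return (P-t)@R
E
python3 - <<'E'
from h import *
s=ctrl.sense(); print(s)
for n in ('scene','top'):
    p,d=snap(n); cv2.imwrite(f'pics/{n}0.png',p); np.savez(f'{n}0.npz',p=p,d=d,P=pts(n,d)); print(n,(d>0).mean(),vision.get_calibration(n))
E
```

```text
{'clock': 0.0, 'joints': array([ 8.85560577e-01,  3.13437821e-01,  1.49843003e+00,  1.11168206e-06,
        1.33101280e+00, -2.23390871e-01]), 'qvel': array([ 0.00147512, -0.00143325, -0.00132999, -0.00195755,  0.00267508,
        0.00101146]), 'tau': array([ 1.44486232e-03, -4.12267542e+01, -2.59737700e+01, -9.65162440e-05,
        4.21509409e-03, -2.66677731e-06]), 'position': array([0.23377929, 0.46978893, 0.23074397]), 'tool_rot': array([-2.83099199e-04,  2.28875656e-01,  9.73455453e-01, -5.78432647e-04]), 'contact_force': array([ 0.24658586, -0.34934269,  0.1392042 ]), 'torque': array([ 0.02031873, -0.04843956, -0.03840953]), 'grip_force': 0.0, 'opening': 0.085465139430037}
scene 0.9959948979591837 {'fx': 487.99148644301016, 'fy': 487.99148644301016, 'cx': 285.79106508071953, 'cy': 212.03818907309955, 'rvec': array([ 2.28154998, -0.73678242,  0.31809327]), 'tvec': array([-0.31774874,  0.41305062,  0.90644083])}
top 0.995812074829932 {'fx': 389.1531664341993, 'fy': 389.1531664341993, 'cx': 285.15446355439946, 'cy': 203.91565393894496, 'rvec': array([ 2.12023269, -2.12669478,  0.19139734]), 'tvec': array([0.15502529, 0.52378206, 1.0837809 ])}
```

View pics/scene0.png

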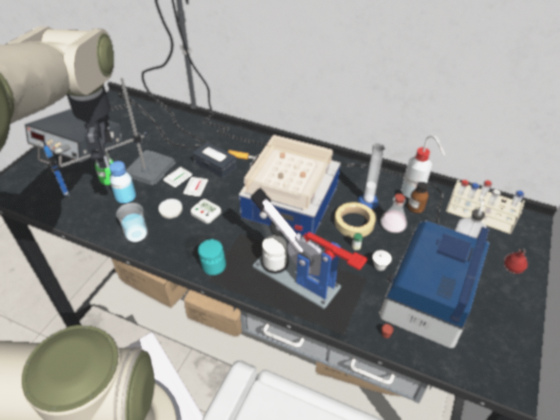

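View pics/top0.png

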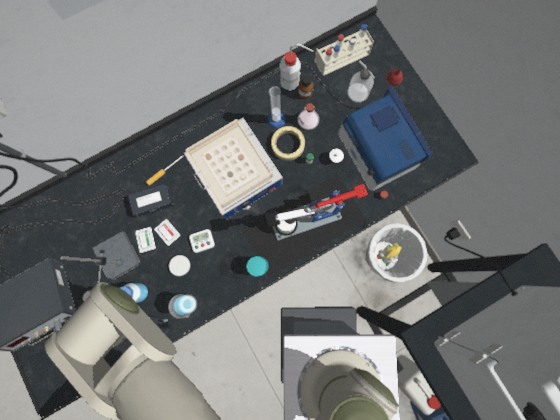

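The scene view shows the stand at about (295,270), with the red tail at (352,258), the black paddle at (258,198) and the white jar at (273,253). In the top view the tail is at (358,192) and the paddle at about (280,195). Look-alikes for the tail are the red-brown stopper (387,330), the red bulb (516,262) and the red bottle cap (422,155). The turquoise jar (211,257) is not the one meant. I choose the elongated red lever on the blue-cheeked stand.

```bash
python3 - <<'E'
from h import *
for n,box in (('scene',(230,180,390,310)),('top',(250,170,400,250))):
    z=np.load(n+'0.npz'); p=z['p'];P=z['P'];x0,y0,x1,y1=box
    hsv=cv2.cvtColor(p,cv2.COLOR_BGR2HSV); H,S,V=[hsv[...,i].astype(int) for i in range(3)]
    roi=np.zeros(H.shape,bool); roi[y0:y1,x0:x1]=1
    red=roi&((H<8)|(H>172))&(S>150)&(V>90)
    blue=roi&(H>105)&(H<125)&(S>120)&(V>60)
    Q=P[red]; 
    for nm,m in (('red',red),('blue',blue)):
        Q=P[m]; Q=Q[Q[:,2]>.1]; print(n,nm,len(Q),Q.min(0).round(3),Q.max(0).round(3),np.median(Q,0).round(3))
    Q=P[red];Q=Q[(Q[:,2]>.12)&(Q[:,2]<.2)]
    c=Q[:,:2].mean(0);w,v=np.linalg.eigh(np.cov((Q[:,:2]-c).T)); a=v[:,1]; print('dir',a,'c',c)
    s=(Q[:,:2]-c)@a; b=(Q[:,:2]-c)@v[:,0]
    for lo in np.arange(s.min(),s.max(),.008):
        k=(s>=lo)&(s<lo+.008)
        if k.any(): print(round(lo,3),k.sum(),'w',b[k].min().round(3),b[k].max().round(3),'z',np.percentile(Q[k,2],[10,50,90]).round(3),Q[k].mean(0).round(3))
    # dark high points
    dk=roi&(V<60)&(P[...,2]>.14)&(P[...,2]<.3); Q=P[dk]; print('dark',len(Q),np.percentile(Q,[2,50,98],axis=0).round(3))
    al=roi&(P[...,2]>.195)&(P[...,2]<.3); print('high',P[al].min(0),P[al].max(0))
    cv2.imwrite(f'pics/{n}c.png',cv2.resize(p[y0:y1,x0:x1],None,fx=4,fy=4,interpolation=cv2.INTER_CUBIC))
E
```

```text
scene red 545 [ 0.049 -0.447  0.153] [0.552 0.077 0.944] [ 0.52  -0.008  0.172]
scene blue 208 [ 0.049 -0.447  0.101] [0.535 0.192 0.944] [0.497 0.01  0.115]
dir [-0.32656075  0.94517622] c [ 0.5197878  -0.00555907]
-0.056 54 w -0.017 0.014 z [0.17  0.172 0.174] [ 0.537 -0.055  0.172]
-0.048 52 w -0.017 0.014 z [0.171 0.172 0.174] [ 0.535 -0.047  0.172]
-0.04 47 w -0.016 0.014 z [0.17  0.172 0.174] [ 0.532 -0.04   0.172]
-0.032 44 w -0.016 0.013 z [0.17  0.172 0.174] [ 0.53  -0.033  0.172]
-0.024 30 w -0.009 0.007 z [0.17  0.172 0.174] [ 0.527 -0.024  0.172]
-0.016 24 w -0.011 0.007 z [0.169 0.172 0.174] [ 0.524 -0.017  0.172]
-0.008 30 w -0.01 0.007 z [0.169 0.172 0.174] [ 0.522 -0.01   0.172]
-0.0 29 w -0.01 0.008 z [0.168 0.172 0.173] [ 0.518 -0.002  0.171]
0.008 46 w -0.007 0.01 z [0.158 0.171 0.175] [0.514 0.005 0.168]
0.016 38 w -0.008 0.011 z [0.162 0.17  0.176] [0.511 0.012 0.169]
0.024 27 w -0.009 0.008 z [0.163 0.172 0.176] [0.509 0.02  0.171]
0.032 22 w -0.007 0.005 z [0.17  0.173 0.175] [0.509 0.029 0.173]
0.04 19 w -0.006 0.004 z [0.172 0.174 0.175] [0.506 0.036 0.173]
0
[... 1345 characters left out ...]
72 0.177] [0.516 0.016 0.17 ]
0.024 23 w -0.01 0.011 z [0.156 0.173 0.177] [0.512 0.022 0.169]
0.032 15 w -0.006 0.004 z [0.172 0.175 0.177] [0.512 0.031 0.175]
0.04 13 w -0.005 0.004 z [0.171 0.175 0.177] [0.509 0.038 0.174]
0.048 9 w -0.004 0.004 z [0.173 0.176 0.177] [0.505 0.046 0.175]
0.056 12 w -0.005 0.004 z [0.174 0.175 0.177] [0.504 0.053 0.175]
0.064 13 w -0.006 0.004 z [0.174 0.176 0.177] [0.502 0.062 0.176]
0.072 13 w -0.004 0.004 z [0.166 0.173 0.176] [0.498 0.069 0.172]
0.08 5 w -0.003 0.002 z [0.158 0.165 0.166] [0.497 0.074 0.163]
dark 185 [[0.44  0.142 0.144]
 [0.459 0.188 0.214]
 [0.49  0.205 0.221]]
high [0.43805978 0.16339171 0.19516611] [0.47827401 0.20727621 0.22299586]
```

View pics/scenec.png

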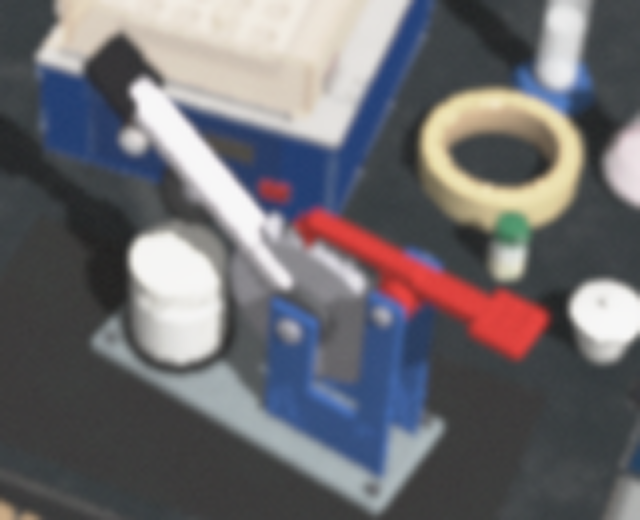

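View pics/topc.png

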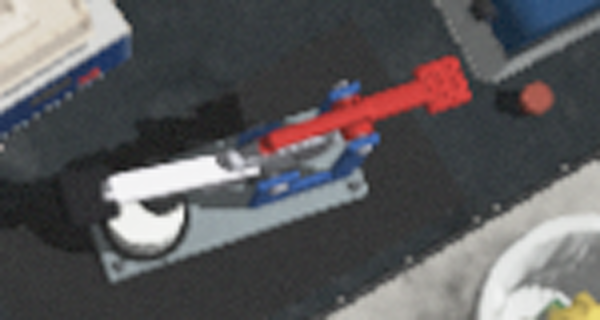

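The crops confirm it. The red tail is the wide end at (510,320) of the scene crop and the black paddle is at (122,75). The tail measures about (0.535,-0.043,0.173), so its height and its 30x31 mm size match. The paddle measures about (0.456,0.186,0.21), which agrees with a hub at (0.498,0.066). Next I check obstacle heights on the path while raising, closing and rolling.

```bash
python3 - <<'E'
from h import *
for n in('scene','top'):
    P=np.load(n+'0.npz')['P'].reshape(-1,3)
    P=P[(P[:,2]>.02)&(P[:,2]<.6)]
    A=np.array([.234,.47]);B=np.array([.535,-.043]);L=np.linalg.norm(B-A);t=(B-A)/L;m=np.array([-t[1],t[0]])
    s=(P[:,:2]-A)@t;b=(P[:,:2]-A)@m
    for lo in np.arange(.0,.7,.05):
        k=(s>lo)&(s<lo+.05)&(abs(b)<.09); print(n,lo.round(2),k.sum(),P[k,2].max().round(3) if k.any() else '')
    u=np.array([-.324,.946]);v=np.array([.946,.324]);h=np.array([.498,.066])
    a=(P[:,:2]-h)@u;c=(P[:,:2]-h)@v
    k=(a>.09)&(a<.24)&(c>.02)&(c<.12)
    for lo in np.arange(.02,.12,.01):
        q=k&(c>=lo)&(c<lo+.01); print('side',lo.round(2),P[q,2].max().round(3) if q.any() else '')
E
```

```text
scene 0.0 2682 0.557
scene 0.05 2338 0.555
scene 0.1 0 
scene 0.15 0 
scene 0.2 111 0.071
scene 0.25 553 0.074
scene 0.3 56 0.222
scene 0.35 776 0.222
scene 0.4 770 0.179
scene 0.45 912 0.177
scene 0.5 1147 0.18
scene 0.55 272 0.176
scene 0.6 69 0.176
scene 0.65 1012 0.138
side 0.02 0.081
side 0.03 
side 0.04 
side 0.05 
side 0.06 
side 0.07 0.09
side 0.08 0.127
side 0.09 0.14
side 0.1 0.14
side 0.11 0.139
top 0.0 2819 0.56
top 0.05 2828 0.556
top 0.1 0 
top 0.15 0 
top 0.2 76 0.073
top 0.25 266 0.075
top 0.3 52 0.223
top 0.35 390 0.221
top 0.4 214 0.182
top 0.45 307 0.179
top 0.5 325 0.179
top 0.55 170 0.178
top 0.6 45 0.179
top 0.65 794 0.139
side 0.02 0.084
side 0.03 
side 0.04 
side 0.05 
side 0.06 
side 0.07 0.077
side 0.08 0.1
side 0.09 0.141
side 0.1 0.14
side 0.11 0.141
```

>>> step_arm(rows=[{"gripper": -1,"z": -1,"roll": 1},{"gripper": -1,"z": -1,"roll": 1},{"gripper": -1,"z": -1,"roll": 1},{"gripper": -1,"z": -0.5,"roll": 1},{"gripper": -1,"roll": 1},{"gripper": -1,"roll": 1},{"gripper": -1,"roll": 1},{"gripper": -1,"roll": 1},{"gripper": -1,"roll": 1},{"gripper": -1,"roll": 0.72},{"gripper": -1}], grip_force=20)

```text
$.rows[0]: bad value
```

>>> step_arm(rows=[{"gripper": -1,"x": 0,"y": 0,"z": -1,"roll": 1},{"gripper": -1,"x": 0,"y": 0,"z": -1,"roll": 1},{"gripper": -1,"x": 0,"y": 0,"z": -1,"roll": 1},{"gripper": -1,"x": 0,"y": 0,"z": -0.5,"roll": 1},{"gripper": -1,"x": 0,"y": 0,"z": 0,"roll": 1},{"gripper": -1,"x": 0,"y": 0,"z": 0,"roll": 1},{"gripper": -1,"x": 0,"y": 0,"z": 0,"roll": 1},{"gripper": -1,"x": 0,"y": 0,"z": 0,"roll": 1},{"gripper": -1,"x": 0,"y": 0,"z": 0,"roll": 1},{"gripper": -1,"x": 0,"y": 0,"z": 0,"roll": 0.72},{"gripper": -1,"x": 0,"y": 0,"z": 0,"roll": 0}], grip_force=20)

```text
clock: 1.2
position: [0.2339, 0.4699, 0.301]
tool_rot: [-0.0, 0.581, 0.814, -0.0]
contact_force: [0.7, -0.0, -1.3]
opening: -0.0002
grip_force: 0.0
```

>>> step_arm(rows=[{"gripper": -1,"x": -0.5,"y": 0.1,"z": 0,"roll": 0},{"gripper": -1,"x": -1,"y": 0.2,"z": 0,"roll": 0},{"gripper": -1,"x": -1,"y": 0.2,"z": 0,"roll": 0},{"gripper": -1,"x": -1,"y": 0.2,"z": 0,"roll": 0},{"gripper": -1,"x": -1,"y": 0.2,"z": 0,"roll": 0},{"gripper": -1,"x": -1,"y": 0.2,"z": 0,"roll": 0},{"gripper": -1,"x": -1,"y": 0.2,"z": 0,"roll": 0},{"gripper": -1,"x": -1,"y": 0.2,"z": 0,"roll": 0},{"gripper": -1,"x": -1,"y": 0.2,"z": 0,"roll": 0},{"gripper": -1,"x": -1,"y": 0.2,"z": 0,"roll": 0},{"gripper": -1,"x": -1,"y": 0.2,"z": 0,"roll": 0},{"gripper": -1,"x": -1,"y": 0.2,"z": 0,"roll": 0}])

```text
clock: 2.4
position: [0.3526, 0.2661, 0.3012]
tool_rot: [0.0, 0.58, 0.814, -0.0]
contact_force: [0.1, 0.2, 0.2]
opening: 0.0001
grip_force: 0.0
```

>>> step_arm(rows=[{"gripper": -1,"x": -1,"y": 0.2,"z": 0,"roll": 0},{"gripper": -1,"x": -1,"y": 0.2,"z": 0,"roll": 0},{"gripper": -1,"x": -1,"y": 0.2,"z": 0,"roll": 0},{"gripper": -1,"x": -1,"y": 0.2,"z": 0,"roll": 0},{"gripper": -1,"x": -1,"y": 0.2,"z": 0,"roll": 0},{"gripper": -1,"x": -1,"y": 0.2,"z": 0,"roll": 0},{"gripper": -1,"x": -1,"y": 0.2,"z": 0,"roll": 0},{"gripper": -1,"x": -1,"y": 0.2,"z": 0,"roll": 0},{"gripper": -1,"x": -1,"y": 0.2,"z": 0,"roll": 0},{"gripper": -1,"x": -1,"y": 0.2,"z": 0,"roll": 0},{"gripper": -1,"x": -1,"y": 0.2,"z": 0,"roll": 0},{"gripper": -1,"x": -1,"y": 0.2,"z": 0,"roll": 0}])

```text
clock: 3.6
position: [0.4758, 0.0548, 0.3012]
tool_rot: [-0.0, 0.58, 0.814, -0.0]
contact_force: [0.3, 0.0, 0.9]
opening: -0.0003
grip_force: 0.0
```

>>> step_arm(rows=[{"gripper": -1,"x": -1,"y": 0.2,"z": 0,"roll": 0},{"gripper": -1,"x": -1,"y": 0.2,"z": 0,"roll": 0},{"gripper": -1,"x": -1,"y": 0.2,"z": 0,"roll": 0},{"gripper": -1,"x": -1,"y": 0.2,"z": 0,"roll": 0},{"gripper": -1,"x": -1,"y": 0.2,"z": 0,"roll": 0},{"gripper": -1,"x": -0.6,"y": 0.1,"z": 0,"roll": 0},{"gripper": -1,"x": 0,"y": 0,"z": 0,"roll": 0},{"gripper": -1,"x": 0,"y": 0,"z": 0,"roll": 0}])

```text
clock: 4.4
position: [0.5326, -0.0423, 0.3013]
tool_rot: [-0.0, 0.581, 0.814, 0.0]
contact_force: [-0.1, -0.1, 0.4]
opening: -0.0001
grip_force: 0.0
```

>>> step_arm(rows=[{"gripper": -1,"x": -0.2,"y": 0.1,"z": 1,"roll": 0},{"gripper": -1,"x": 0,"y": 0,"z": 1,"roll": 0},{"gripper": -1,"x": 0,"y": 0,"z": 1,"roll": 0},{"gripper": -1,"x": 0,"y": 0,"z": 1,"roll": 0},{"gripper": -1,"x": 0,"y": 0,"z": 1,"roll": 0},{"gripper": -1,"x": 0,"y": 0,"z": 0.75,"roll": 0},{"gripper": -1,"x": 0,"y": 0,"z": 0,"roll": 0},{"gripper": -1,"x": 0,"y": 0,"z": 0,"roll": 0}])

```text
clock: 5.2
position: [0.5362, -0.0452, 0.1871]
tool_rot: [0.0, 0.58, 0.814, 0.0]
contact_force: [-0.2, -0.2, 0.7]
opening: 0.0004
grip_force: 0.0
```

>>> step_arm(rows=[{"gripper": -1,"x": 0,"y": 0,"z": 0.2,"roll": 0},{"gripper": -1,"x": 0,"y": 0,"z": 0.2,"roll": 0},{"gripper": -1,"x": 0,"y": 0,"z": 0.2,"roll": 0},{"gripper": -1,"x": 0,"y": 0,"z": 0.2,"roll": 0},{"gripper": -1,"x": 0,"y": 0,"z": 0,"roll": 0}])

```text
clock: 5.7
position: [0.5362, -0.0459, 0.1701]
tool_rot: [0.0, 0.581, 0.814, -0.0]
contact_force: [-0.1, -0.1, -0.5]
opening: 0.0001
grip_force: 0.0
```

>>> step_arm(rows=[{"gripper": -1,"x": 0,"y": 0,"z": 0.2,"roll": 0},{"gripper": -1,"x": 0,"y": 0,"z": 0.1,"roll": 0},{"gripper": -1,"x": 0,"y": 0,"z": 0,"roll": 0}])

```text
clock: 6.0
position: [0.5363, -0.0459, 0.1642]
tool_rot: [0.0, 0.581, 0.814, 0.0]
contact_force: [1.2, -2.0, 2.9]
opening: -0.0003
grip_force: 1.0
```

```bash
python3 - <<'E'
from h import *
s=ctrl.sense(); print(s['contact_force'],s['position'])
p,d=snap('scene'); cv2.imwrite('pics/s1.png',cv2.resize(p[170:310,220:400],None,fx=4,fy=4,interpolation=cv2.INTER_CUBIC))
E
```

```text
[ 1.15539969 -2.04895645  2.92846914] [ 0.53628914 -0.04585387  0.16418488]
```

View pics/s1.png

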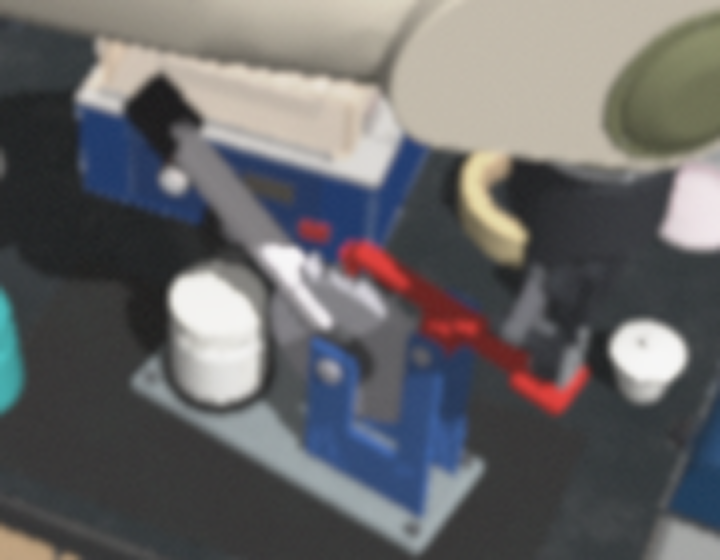

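The fingertips sit on the red tail (about (550,375)) and the pawl is tilting. I keep pressing to the stop.

>>> step_arm(rows=[{"gripper": -1,"x": 0,"y": 0,"z": 0.15,"roll": 0},{"gripper": -1,"x": 0,"y": 0,"z": 0.15,"roll": 0},{"gripper": -1,"x": 0,"y": 0,"z": 0,"roll": 0}])

```text
clock: 6.35
position: [0.5361, -0.0457, 0.1578]
tool_rot: [-0.0, 0.581, 0.814, -0.0]
contact_force: [0.5, -1.8, 1.6]
opening: -0.0
grip_force: 1.0
```

>>> step_arm(rows=[{"gripper": -1,"x": 0,"y": 0,"z": 0.15,"roll": 0},{"gripper": -1,"x": 0,"y": 0,"z": 0,"roll": 0}])

```text
clock: 6.55
position: [0.5363, -0.0458, 0.1559]
tool_rot: [0.0, 0.581, 0.814, 0.0]
contact_force: [0.0, -3.1, 6.8]
opening: 0.0003
grip_force: 4.3
```

>>> step_arm(rows=[{"gripper": -1,"x": 0,"y": 0,"z": 0.1,"roll": 0},{"gripper": -1,"x": 0,"y": 0,"z": 0,"roll": 0}])

```text
clock: 6.75
position: [0.5366, -0.0458, 0.1551]
tool_rot: [0.001, 0.581, 0.814, 0.0]
contact_force: [-4.9, -2.0, 17.5]
opening: -0.0003
grip_force: 8.5
```

Force rises to 17 N, so the pawl is at its stop. I lift off and check the pawl and paddle.

>>> step_arm(rows=[{"gripper": -1,"x": 0,"y": 0,"z": -0.3,"roll": 0},{"gripper": -1,"x": 0,"y": 0,"z": -1,"roll": 0},{"gripper": -1,"x": 0,"y": 0,"z": -1,"roll": 0},{"gripper": -1,"x": 0,"y": 0,"z": -1,"roll": 0},{"gripper": -1,"x": 0,"y": 0,"z": -1,"roll": 0},{"gripper": -1,"x": 0,"y": 0,"z": -1,"roll": 0},{"gripper": -1,"x": 0,"y": 0,"z": 0,"roll": 0}])

```text
clock: 7.45
position: [0.5366, -0.0453, 0.2609]
tool_rot: [0.001, 0.581, 0.814, 0.001]
contact_force: [0.4, 0.5, 0.1]
opening: 0.0001
grip_force: 0.0
```

```bash
cat > m.py <<'E'
from h import *
s=ctrl.sense(); print(s['contact_force'],s['position'])
u=np.array([-.324,.946]);v=np.array([.946,.324]);h=np.array([.498,.066])
def meas(n):
    p,d=snap(n);P=pts(n,d);hsv=cv2.cvtColor(p,cv2.COLOR_BGR2HSV).astype(int);H,S,V=hsv[...,0],hsv[...,1],hsv[...,2]
    a=(P[...,:2]-h)@u;c=(P[...,:2]-h)@v;z=P[...,2]
    red=((H<8)|(H>172))&(S>150)&(abs(c)<.02)&(z>.1)&(z<.22)&(a<.05)&(a>-.14)
    f=np.polyfit(a[red],z[red],1) if red.sum()>30 else (0,0); print(n,'pawl',red.sum(),'angle',np.arctan(f[0]).round(3))
    arm=(abs(c)<.012)&(a>.06)&(a<.19)&(z>.1)&(z<.25)
    if arm.sum()>30:
        f=np.polyfit(a[arm],z[arm],1);print('arm',np.arctan(f[0]).round(3))
    dk=(V<60)&(abs(c)<.03)&(a>.09)&(a<.2)&(z>.09)&(z<.24)
    if dk.sum()>10: print('paddle a,c,z',[np.percentile(q[dk],[5,50,95]).round(3) for q in(a,c,z)])
    return p
E
python3 - <<'E'
from m import *
for n in('scene','top'): p=meas(n); cv2.imwrite(f'pics/{n}2.png',p)
E
```

```text
[0.35228158 0.50237289 0.08680242] [ 0.53661397 -0.04532529  0.26093369]
scene pawl 555 angle 0.294
arm 0.754
paddle a,c,z [array([0.114, 0.125, 0.136]), array([-0.017, -0.006,  0.011]), array([0.199, 0.21 , 0.219])]
top pawl 170 angle 0.324
arm 0.72
paddle a,c,z [array([0.113, 0.129, 0.142]), array([-0.015,  0.002,  0.018]), array([0.202, 0.214, 0.221])]
```

The pawl stays released at about 0.30 and the arm is still raised with the paddle at a≈0.126, z≈0.21. I move over the paddle.

>>> step_arm(rows=[{"gripper": -1,"x": 0.5,"y": 0,"z": -0.5,"roll": 0},{"gripper": -1,"x": 1,"y": 0,"z": 0,"roll": 0},{"gripper": -1,"x": 1,"y": 0,"z": 0,"roll": 0},{"gripper": -1,"x": 1,"y": 0,"z": 0,"roll": 0},{"gripper": -1,"x": 1,"y": 0,"z": 0,"roll": 0},{"gripper": -1,"x": 1,"y": 0,"z": 0,"roll": 0},{"gripper": -1,"x": 1,"y": 0,"z": 0,"roll": 0},{"gripper": -1,"x": 1,"y": 0,"z": 0,"roll": 0},{"gripper": -1,"x": 1,"y": 0,"z": 0,"roll": 0},{"gripper": -1,"x": 1,"y": 0,"z": 0,"roll": 0},{"gripper": -1,"x": 1,"y": 0,"z": 0,"roll": 0},{"gripper": -1,"x": 1,"y": 0,"z": 0,"roll": 0}])

```text
clock: 8.75
position: [0.4603, 0.173, 0.269]
tool_rot: [-0.001, 0.581, 0.814, -0.0]
contact_force: [-0.5, -0.2, -0.3]
opening: -0.0002
grip_force: 0.0
```

>>> step_arm(rows=[{"gripper": -1,"x": 0.7,"y": 0,"z": 0,"roll": 0},{"gripper": -1,"x": 0,"y": 0,"z": 0.5,"roll": 0},{"gripper": -1,"x": 0,"y": 0,"z": 1,"roll": 0},{"gripper": -1,"x": 0,"y": 0,"z": 0.5,"roll": 0},{"gripper": -1,"x": 0,"y": 0,"z": 0,"roll": 0},{"gripper": -1,"x": 0,"y": 0,"z": 0,"roll": 0}])

```text
clock: 9.35
position: [0.4571, 0.1847, 0.2295]
tool_rot: [0.0, 0.581, 0.814, 0.0]
contact_force: [-0.4, -0.0, 0.7]
opening: 0.0001
grip_force: 0.0
```

>>> step_arm(rows=[{"gripper": -1,"x": 0,"y": 0,"z": 0.35,"roll": 0},{"gripper": -1,"x": 0,"y": 0,"z": 0.35,"roll": 0},{"gripper": -1,"x": 0.2,"y": 0,"z": 0.3,"roll": 0},{"gripper": -1,"x": 0.2,"y": 0,"z": 0.3,"roll": 0},{"gripper": -1,"x": 0.2,"y": 0,"z": 0.3,"roll": 0},{"gripper": -1,"x": 0.15,"y": 0,"z": 0.3,"roll": 0}])

```text
clock: 9.95
position: [0.4518, 0.1997, 0.1909]
tool_rot: [0.0, 0.581, 0.814, 0.0]
contact_force: [-0.3, 1.6, 2.2]
opening: 0.0003
grip_force: 1.0
```

>>> step_arm(rows=[{"gripper": -1,"x": 0.14,"y": 0,"z": 0.26,"roll": 0},{"gripper": -1,"x": 0.14,"y": 0,"z": 0.26,"roll": 0},{"gripper": -1,"x": 0.12,"y": 0,"z": 0.26,"roll": 0},{"gripper": -1,"x": 0.11,"y": 0,"z": 0.28,"roll": 0},{"gripper": -1,"x": 0.11,"y": 0,"z": 0.28,"roll": 0},{"gripper": -1,"x": 0.11,"y": 0,"z": 0.28,"roll": 0}])

```text
clock: 10.55
position: [0.4471, 0.2131, 0.1584]
tool_rot: [-0.0, 0.581, 0.814, -0.0]
contact_force: [0.4, 0.8, 1.5]
opening: -0.0001
grip_force: 0.9
```

>>> step_arm(rows=[{"gripper": -1,"x": 0.08,"y": 0,"z": 0.28,"roll": 0},{"gripper": -1,"x": 0.08,"y": 0,"z": 0.28,"roll": 0},{"gripper": -1,"x": 0.08,"y": 0,"z": 0.28,"roll": 0},{"gripper": -1,"x": 0.06,"y": 0,"z": 0.28,"roll": 0},{"gripper": -1,"x": 0.06,"y": 0,"z": 0.28,"roll": 0},{"gripper": -1,"x": 0.05,"y": 0,"z": 0.28,"roll": 0},{"gripper": -1,"x": 0.04,"y": 0,"z": 0.25,"roll": 0},{"gripper": -1,"x": 0,"y": 0,"z": 0,"roll": 0}])

```text
clock: 11.35
position: [0.4439, 0.2214, 0.1195]
tool_rot: [-0.0, 0.581, 0.814, -0.001]
contact_force: [0.3, 0.1, 0.4]
opening: 0.0
grip_force: 0.0
```

>>> step_arm(rows=[{"gripper": -1,"x": 0,"y": 0,"z": 0.15,"roll": 0},{"gripper": -1,"x": 0,"y": 0,"z": 0.1,"roll": 0},{"gripper": -1,"x": 0,"y": 0,"z": 0,"roll": 0}])

```text
clock: 11.65
position: [0.4442, 0.2215, 0.1151]
tool_rot: [-0.0, 0.581, 0.814, -0.0]
contact_force: [-0.1, -0.7, 0.7]
opening: 0.0001
grip_force: 0.0
```

>>> step_arm(rows=[{"gripper": -1,"x": 0,"y": 0,"z": 0.1,"roll": 0},{"gripper": -1,"x": 0,"y": 0,"z": 0.1,"roll": 0},{"gripper": -1,"x": 0,"y": 0,"z": 0,"roll": 0}])

```text
clock: 11.95
position: [0.4442, 0.2215, 0.1111]
tool_rot: [-0.0, 0.581, 0.814, -0.0]
contact_force: [0.7, 0.4, -0.5]
opening: -0.0003
grip_force: 0.0
```

>>> step_arm(rows=[{"gripper": -1,"x": 0,"y": 0,"z": 0.1,"roll": 0},{"gripper": -1,"x": 0,"y": 0,"z": 0,"roll": 0}])

```text
clock: 12.15
position: [0.4443, 0.2215, 0.1095]
tool_rot: [0.0, 0.581, 0.814, 0.0]
contact_force: [-0.9, 0.1, 4.1]
opening: -0.0
grip_force: 2.0
```

>>> step_arm(rows=[{"gripper": -1,"x": 0,"y": 0,"z": 0.07,"roll": 0},{"gripper": -1,"x": 0,"y": 0,"z": 0,"roll": 0}])

```text
clock: 12.35
position: [0.4445, 0.2216, 0.1092]
tool_rot: [0.0, 0.581, 0.814, 0.0]
contact_force: [-5.8, -0.7, 15.9]
opening: 0.0001
grip_force: 8.0
```

>>> step_arm(rows=[{"gripper": -1,"x": 0,"y": 0,"z": 0.05,"roll": 0},{"gripper": -1,"x": 0,"y": 0,"z": 0,"roll": 0}])

```text
clock: 12.55
position: [0.4446, 0.2217, 0.1091]
tool_rot: [0.001, 0.581, 0.814, 0.001]
contact_force: [-8.4, -2.0, 24.5]
opening: -0.0003
grip_force: 12.4
```

The pad is seated: z is about 0.109 and the force is rising sharply. I lift off and look.

>>> step_arm(rows=[{"gripper": -1,"x": 0,"y": 0,"z": -0.2,"roll": 0},{"gripper": -1,"x": 0,"y": 0,"z": -0.6,"roll": 0},{"gripper": -1,"x": 0,"y": 0,"z": -1,"roll": 0},{"gripper": -1,"x": 0,"y": 0,"z": -1,"roll": 0},{"gripper": -1,"x": 0,"y": 0,"z": -1,"roll": 0},{"gripper": -1,"x": 0,"y": 0,"z": -1,"roll": 0},{"gripper": -1,"x": 0,"y": 0,"z": -1,"roll": 0},{"gripper": -1,"x": 0,"y": 0,"z": -1,"roll": 0},{"gripper": -1,"x": 0,"y": 0,"z": -1,"roll": 0},{"gripper": -1,"x": 1,"y": 0,"z": -0.5,"roll": 0},{"gripper": -1,"x": 1,"y": 0,"z": 0,"roll": 0},{"gripper": -1,"x": 1,"y": 0,"z": 0,"roll": 0}])

```text
clock: 13.75
position: [0.4245, 0.2788, 0.2736]
tool_rot: [0.0, 0.581, 0.814, 0.0]
contact_force: [0.2, -0.0, -0.8]
opening: -0.0002
grip_force: 0.0
```

>>> step_arm(rows=[{"gripper": -1,"x": 1,"y": 0,"z": 0,"roll": 0},{"gripper": -1,"x": 1,"y": 0,"z": 0,"roll": 0},{"gripper": -1,"x": 1,"y": 0,"z": 0,"roll": 0},{"gripper": -1,"x": 1,"y": 0,"z": 0,"roll": 0},{"gripper": -1,"x": 0.5,"y": 0,"z": 0,"roll": 0},{"gripper": -1,"x": 0,"y": 0,"z": 0,"roll": 0},{"gripper": -1,"x": 0,"y": 0,"z": 0,"roll": 0}])

```text
clock: 14.45
position: [0.3956, 0.3629, 0.2729]
tool_rot: [0.0, 0.581, 0.814, -0.0]
contact_force: [-0.3, -0.3, -0.2]
opening: -0.0
grip_force: 0.0
```

```bash
python3 - <<'E'
from m import *
p=meas('scene'); cv2.imwrite('pics/s3.png',cv2.resize(p[170:310,220:400],None,fx=4,fy=4,interpolation=cv2.INTER_CUBIC)); meas('top')
E
```

```text
[-0.30955922 -0.3474037  -0.22565524] [0.39561972 0.3628617  0.27294052]
scene pawl 575 angle 0.294
arm 0.022
paddle a,c,z [array([0.15 , 0.168, 0.18 ]), array([-0.018, -0.011,  0.011]), array([0.102, 0.108, 0.111])]
top pawl 339 angle 0.276
arm 0.009
paddle a,c,z [array([0.147, 0.166, 0.182]), array([-0.014,  0.003,  0.019]), array([0.104, 0.109, 0.112])]
```

View pics/s3.png

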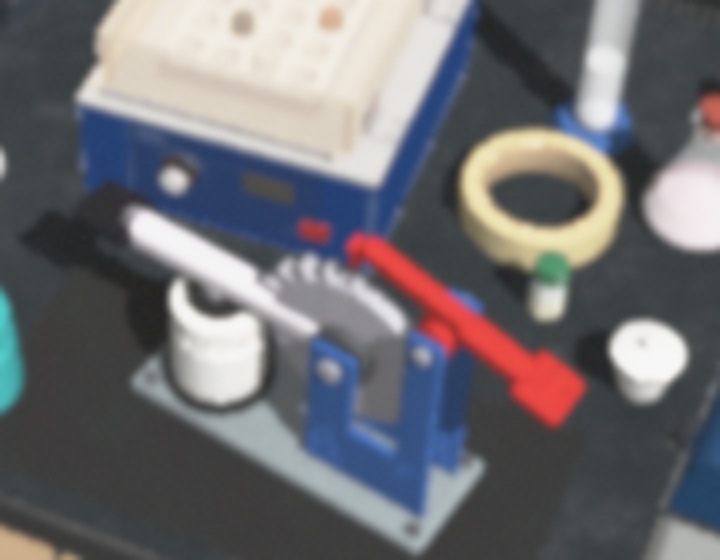

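The arm is level with its pad on the jar at (215,330). The pawl is clear of the teeth with its tail down at (550,390), and the vial and crucible are where they were.

```bash
python3 -c "
from plant import job
print(job.job_done())"
```

```text
the job is handed in; nothing more can be done
None
```

The job is handed in: the pawl is pressed to its stop and stays released, the arm is level with its pad on the white jar's cap, and the robot is clear of everything, at about 14.5 s of the 43 s allowed.

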